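# Hang a rinsed rack carrier to drain over its drip tray

### The job

The rack carrier has just been rinsed and must drain. First slide the drip tray squarely and centrally under the two hooks of the draining stand, then hang the carrier by its bail on both hooks, its bar seated down in the notches, over the tray. Keep the carrier upright all the way and do not disturb the small dropper bottle and the green tube rack near them.

Things in the scene. Friction and masses are not known exactly. Their poses are not given: they have to be found in the camera images.
- hook_seat (a point): Where the middle of the carrier's bar lies once hung: midway between the two hooks of the fixed draining stand, 240 mm above the bench. z up, x from the hooks' open front (robot side) back to the post, y along the hung bar. Hooks: 10 mm round rods at y = +-45 mm, running forward from a cross beam (front face at x = +65 mm, top 15 mm above the seat), each dipping into a V notch that centres the bar.
- hook_tips (a point): Midway between the tops of the two upturned hook tips: 17 mm above hook_seat and 21 mm in front of it (-x); axes as hook_seat. Notches run from x = -18 to +18 mm about hook_seat; the rods' lowest point is 19 mm below hook_seat. Bring the carrier in from the front, towards +x, with its bar above the tips and its body below the rods, then lower the bar.
- stand_foot (a point): Point on the bench straight below hook_seat, same axes: where the drip tray's middle belongs. The stand's base plate begins 58 mm behind it (+x), is 140 mm long in y, 12 mm high; the post rises from its middle to the beam.
- carrier_grip (a point): Middle of the bail bar of the loose rack carrier (0.25 to 0.5 kg, ahead, a little left), 150 mm above its underside, above its centre of mass; z up, y along the bar. Stainless box 62 mm (x) by 146 mm (y) with two grey tube racks fixed in it, top 61 mm above the underside. End strips (inner faces y = +-68 mm) hold the 10 mm round bar; in its middle a sleeve 16 mm thick, 44 mm long, to grip across x.
- tray_center (a point): Middle of the loose stainless drip tray, 9 mm above its underside. The tray is 90 mm (x) by 160 mm (y), rim 18 mm high, 0.25 to 0.5 kg; z up. A flat stalk 24 mm wide runs from its +y end to an upright grip plate. It stands near the bench's far edge, left of the stand.
- tray_grip (a point): Middle of the upright grip plate on the stalk at the tray's +y (left) end, 150 mm from tray_center along the tray's y, 34 mm above its underside; axes as tray_center. The plate is 30 mm wide (x), 8 mm thick (y: pinch it across this), its top 52 mm above the bench. The tray slides on the bench when drawn by it.
- dropper_mid (a point): Middle of the small clear dropper bottle, 41 mm thick, 108 mm high, loose; leave it alone. z is up; 54 mm above its underside.
- tube_rack_mid (a point): Middle of the loose green tube rack with clear tubes standing in it, 24 mm (x) by 129 mm (y) by 107 mm high, near the bench's far edge; leave it alone. z is up; 54 mm above its underside.
- neighbour_top (a point): Middle of the top of the upright wire bail, 170 mm high and 328 mm long in x, of a fixed steel carrying tray full of grey racks (60 mm high), which reaches from here 150 mm towards -y. It stands between carrier and stand: lift the carrier over it.

How it is judged (in metres and radians):
On the way, in this order (a step that is already met when the one before it is completed fails the run):
1. the drip tray stands under the hooks (x of tray_center in the frame of stand_foot between -0.022 and 0.022 m and y of tray_center in the frame of stand_foot between -0.03 and 0.03 m and angle between the y axis of tray_center and the y axis of stand_foot, either way round below 0.3 rad and angle between tray_center's own z axis and vertical below 0.08 rad and height (world z) of tray_center below 0.02 m), for 0.2 s.
2. the carrier hangs on both hooks over the tray (all of step 1 and x of carrier_grip in the frame of hook_seat between -0.008 and 0.008 m and y of carrier_grip in the frame of hook_seat between -0.022 and 0.022 m and z of carrier_grip in the frame of hook_seat between -0.007 and 0.007 m and angle between carrier_grip's own z axis and vertical below 0.15 rad), for 0.2 s.
At the end, for the whole second after the job is handed in: Tray flat on the bench, its middle within 22 mm (x) and 30 mm (y) of stand_foot, lengthways along the stand's y to 0.3 rad; carrier's bar middle within 8 mm (x), 22 mm (y), 7 mm (z) of hook_seat, upright to 0.15 rad; bottle and green rack within 25 mm of their start (all of step 2); the robot touches nothing.
It fails at once if the carrier is tipped by more than 0.6 rad (angle between carrier_grip's own z axis and vertical above 0.6 rad).
It fails at once if the dropper bottle is moved more than 25 mm or knocked over (distance of dropper_mid from where it was at the start of the episode above 0.025 m).
It fails at once if the green rack is moved more than 25 mm or knocked over (distance of tube_rack_mid from where it was at the start of the episode above 0.025 m).
It also fails if it takes over 70 s, if anything falls off the work surface, if the arm or the gripper's body presses on something with over 40 N, if the wrist force passes 120 N, or if a joint passes its speed limit or range.

### The arm

A 7-joint arm with a two-finger parallel gripper is mounted at the origin on the work surface; the furniture and walls round the work are solid. World frame = base frame: x ahead of the robot, y to its left, z up, the work surface at z = 0. Lengths are in mm, angles in degrees, forces in N, time in s.
With the tool pointing down it reaches from about 400 to 850 mm from the base axis. Payload 4.4 kg.
Tool frame: the origin (TCP) lies midway between the tips of the shut fingers; the grasp point (between the pads) lies 19 mm behind it; z points along the fingers, y is the line along which they close (so a half turn about z gives the same grasp; the last joint's range is limited). The gripper opens to 94 mm and grips with 3 to 60 N. Pads are 16 mm wide; open, the fingers measure 119 mm over their backs; the gripper's body (75 mm by 177 mm) begins 78 mm behind the grasp point.
Start: joints at [68.938, 36.005, 2.206, 86.941, -1.547, 57.084, -1.146], TCP at [193.234, -620.628, 205.478] pointing down, gripper open.
Joint ranges: [-175.42, 175.42], [-21.48, 121.26], [-71.46, 75.88], [10.55, 141.38], [-63.04, 243.04], [13.31, 113.54], [-168.57, 168.57]. Speed limits (degrees/s): [147.25, 147.25, 180, 180, 180, 180, 180].

### API

Orientations are given as [roll, pitch, yaw] about the fixed x, y, z axes, in that order (R = Rz(yaw) Ry(pitch) Rx(roll)).
In Python, from rig import manip gives the robot as it stands. The module is installed in compiled form; this text tells all that it offers.
- The arm moves only by the shell command python3 -m jog 'ROWS' [FORCE]. ROWS is JSON, a list of rows, each an object with "translation": the shift along the tool's x, y, z in m, a list of three; "roll": the turn about the tool's z in rad; "claw": the opening, from 0 (shut) to 1 (fully open). A call has 1 to 8 rows; each row is the pose to reach, as a shift and turn from the pose commanded when the call began, along the tool's axes at that moment; what a row does not reach only later rows make up. A row lasts 1/10 s, in which the tool goes at most 50 mm and 8.59 degrees, less where a joint would pass 70% of its speed; a pose out of reach is approached as far as the arm can. A call with a gripper value outside its range is refused whole. The fingers move at their own pace and stop on an object; FORCE is the grip in N (left out, the last holds). Time passes only in rows, so rows that repeat a pose let the fingers close. It gives the time, the measured TCP pose, the force, the opening and the grip force at its end, in the units of the state.
- manip.read_state(): the state, without advancing time (a new reading comes with each control period).
- manip.get_image(name): name is "side" or "top"; returns a dict with "image" (384x512x3 uint8, red, green, blue), "depth" (384x512 float32, mm along the optical axis (not along the pixel's ray), 0 where there is no reading), "camera_matrix" (3x3 intrinsics, pixels), "camera_from_world" (4x4, takes a point from world to camera coordinates). Camera axes: x right, y down, z forward; pixel columns grow to the right and rows downward; lengths in mm; the calibration is good to about 2 mm. A picture is of the moment at which its call begins.
- manip.sign_off(): hands the job in; it is judged then, once.
The state is a dict: "clock": time; "qpos": joint angles; "qvel": joint speeds; "joint_torque": joint torques, N m; "ee_pos": TCP position; "tool_rot": TCP orientation; "wrist_force": force on the tool from outside, world axes, zero at the start; "wrist_torque": the same for the moment, N m; "grip_width": opening from 0.0 (shut) to 1.0 (fully open); "grip_force": force on a finger pad.
Only numpy, scipy, OpenCV 4.12 (cv2) and the standard library are available. Lean on these libraries where they do the work, as an engineer would, in place of code of your own. Each camera call takes 0.05 s, during which the arm holds its last target. There are 200 camera calls.

## Working session

There is one attempt and no reset: what is moved stays moved. The work goes in short steps, Python scripts to look and compute and a shell command to move; the robot and the scene stay as the last step left them, time stands still between calls to the robot, and variables do not carry over. Pictures are saved under pics/ and viewed, at most 13 in all, crops included, and the job is handed in when it is done.

```bash
mkdir -p pics
python3 - <<'E'
from rig import manip
import cv2,numpy as np
for n in("side","top"):
    d=manip.get_image(n); np.savez(n+'0.npz',**d); cv2.imwrite(f'pics/{n}0.png',d["image"][:,:,::-1])
    T=np.linalg.inv(d["camera_from_world"]);print(n,T.round(2).tolist(),d["camera_matrix"].tolist(),(d["depth"]>0).mean())
print(manip.read_state())
E
```

```text
side [[-1.0, -0.0, -0.0, 478.78], [0.0, 0.51, -0.86, 786.41], [0.0, -0.86, -0.51, 671.97], [0.0, 0.0, 0.0, 1.0]] [[371.9739581204007, 0.0, 255.07685371402704], [0.0, 371.9739581204007, 189.9810687356551], [0.0, 0.0, 1.0]] 0.9961090087890625
top [[-0.01, -0.99, 0.11, 358.37], [-1.0, 0.01, 0.01, -49.99], [-0.01, -0.11, -0.99, 1287.94], [0.0, 0.0, 0.0, 1.0]] [[415.70226391869113, 0.0, 250.74667141142], [0.0, 415.70226391869113, 184.8930992788852], [0.0, 0.0, 1.0]] 0.9960378011067709
{'clock': 0.1, 'qpos': array([68.93983309, 36.053234  ,  2.20290878, 86.9874885 , -1.54682169,
       57.08555493, -1.14758332]), 'qvel': array([-0.00830945, -0.06498416,  0.04831352, -0.06113827,  0.02442828,
       -0.03557668,  0.06425274]), 'joint_torque': array([ 3.00922853e-03, -5.50790763e+01,  1.14735346e+00, -1.87119305e+01,
       -5.22081926e-02,  1.91378879e-02,  8.59330817e-05]), 'ee_pos': array([ 193.039405  , -620.05968152,  204.66600667]), 'tool_rot': array([-1.79903408e+02,  1.15373505e-03,  1.72884413e+01]), 'wrist_force': array([-0.35382095, -0.29303938,  0.59540739]), 'wrist_torque': array([-0.032762  ,  0.0250895 ,  0.01964065]), 'grip_force': 0.0, 'grip_width': 1.0019464125729938}
```

View pics/side0.png

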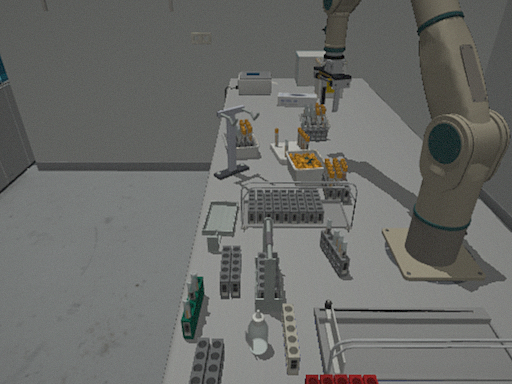

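View pics/top0.png

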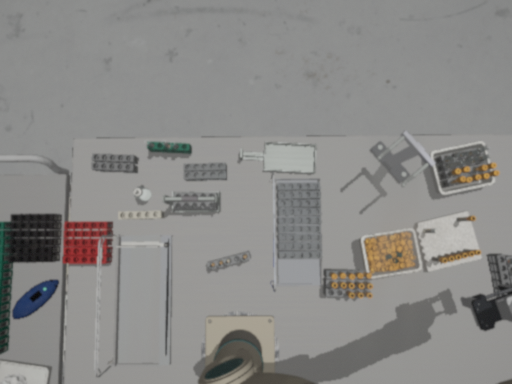

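The side view shows the stand around (232,150), the tray (222,218), the carrier (268,260), the dropper (258,330) and the green rack (193,305). In the top view the tray is at (289,158), its grip at (243,156), the carrier at (192,203), and the stand near (395,165), turned. I'll zoom in next.

```bash
cat > h.py <<'E'
import numpy as np
def cloud(d):
    K=d["camera_matrix"];z=d["depth"].astype(float);v,u=np.mgrid[:384,:512]
    p=np.stack([(u-K[0,2])/K[0,0]*z,(v-K[1,2])/K[1,1]*z,z],-1)
    T=np.linalg.inv(d["camera_from_world"]);return p@T[:3,:3].T+T[:3,3]
def ray(d,u,v,h):
    K=d["camera_matrix"];T=np.linalg.inv(d["camera_from_world"])
    r=T[:3,:3]@np.linalg.solve(K,[u,v,1]);c=T[:3,3];return c+r*(h-c[2])/r[2]
E
python3 - <<'E'
import cv2,numpy as np
from h import *
t=dict(np.load('top0.npz'));s=dict(np.load('side0.npz'))
def crop(d,u0,u1,v0,v1,w,h):
    return cv2.resize(d["image"][v0:v1,u0:u1,::-1],(w,h),interpolation=cv2.INTER_CUBIC)
a=crop(t,340,450,125,225,440,400);b=crop(s,195,285,95,185,360,400)
cv2.imwrite('pics/stand.png',np.hstack([a,b]))
a=crop(t,130,330,125,225,800,400)[:, :];b=crop(s,170,300,195,345,347,400)
cv2.imwrite('pics/ct.png',a[:,:])
for n,d in(('top',t),('side',s)):
    P=cloud(d);
    for nm,box in dict(hook=((500,760),(-620,-300),(215,300)),carr=((400,640),(0,260),(125,175)),grip=((560,680),(30,130),(25,70)),tray=((560,700),(-160,10),(10,30)),neigh=((200,600),(-200,-40),(150,185))).items():
        m=np.all([(P[...,i]>box[i][0])&(P[...,i]<box[i][1]) for i in range(3)],0)
        q=P[m]
        if len(q)<3: print(n,nm,len(q));continue
        r=cv2.minAreaRect(q[:,:2].astype(np.float32))
        print(n,nm,len(q),q.mean(0).round(),q.min(0).round(),q.max(0).round(),r)
P=cloud(t);m=(P[...,2]>200)&(P[...,0]>500)&(P[...,1]<-300)&(P[...,1]>-620);v,u=np.nonzero(m);print(np.c_[u,v,P[m].round()][::6].astype(int).tolist())
E
```

```text
top hook 571 [ 555. -443.  248.] [ 500. -497.  216.] [ 605. -355.  261.] ((532.0836791992188, -429.89306640625), (110.17222595214844, 108.71432495117188), 43.0145149230957)
top carr 257 [445. 132. 155.] [433.  58. 125.] [456. 207. 164.] ((444.363525390625, 132.22105407714844), (148.58006286621094, 22.674026489257812), 89.92626953125)
top grip 0
top tray 101 [603. -77.  17.] [ 560. -158.   10.] [630.  -2.  29.] ((596.516357421875, -81.5746078491211), (58.20199966430664, 158.36837768554688), 29.824909210205078)
top neigh 240 [347. -97. 169.] [ 202. -100.  150.] [511. -94. 176.] ((356.739501953125, -97.53874206542969), (5.735970497131348, 308.8355407714844), 89.81356048583984)
side hook 301 [ 555. -439.  245.] [ 500. -491.  216.] [ 605. -356.  258.] ((532.0046997070312, -428.3232727050781), (109.05889892578125, 105.23751831054688), 41.05352020263672)
side carr 426 [445. 143. 150.] [433.  57. 125.] [457. 207. 163.] ((444.91583251953125, 131.59669494628906), (150.03431701660156, 24.09847068786621), 89.98869323730469)
side grip 0
side tray 169 [598. -58.  17.] [ 562. -156.   10.] [630.  -1
[... 2380 characters left out ...]
 [424, 156, 537, -473, 253], [377, 157, 536, -356, 253], [421, 157, 537, -470, 242], [427, 157, 534, -479, 256], [379, 158, 533, -360, 255], [425, 158, 532, -475, 255], [431, 158, 532, -490, 254], [425, 159, 530, -475, 253], [431, 159, 529, -490, 254], [427, 160, 526, -479, 257], [433, 160, 527, -495, 254], [429, 161, 524, -484, 256], [426, 162, 523, -480, 246], [432, 162, 521, -490, 259], [428, 163, 520, -484, 249], [434, 163, 519, -496, 255], [428, 164, 518, -485, 246], [422, 165, 516, -471, 243], [428, 165, 515, -485, 247], [423, 166, 513, -473, 244], [430, 166, 513, -490, 246], [425, 167, 510, -477, 246], [424, 168, 507, -473, 249], [423, 169, 505, -471, 248], [422, 170, 502, -469, 248]]
```

View pics/stand.png

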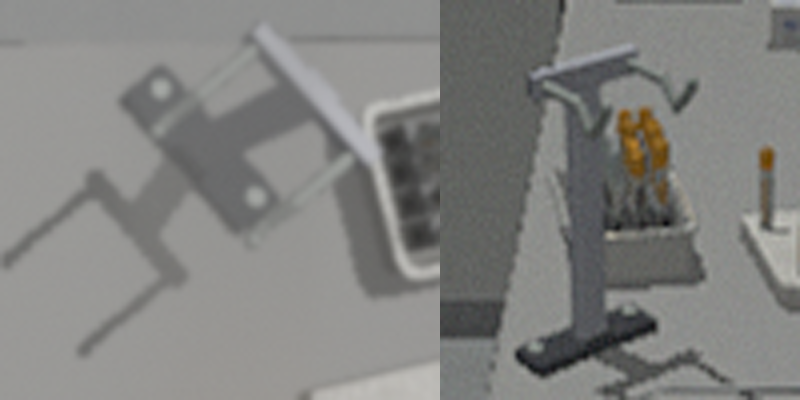

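View pics/ct.png

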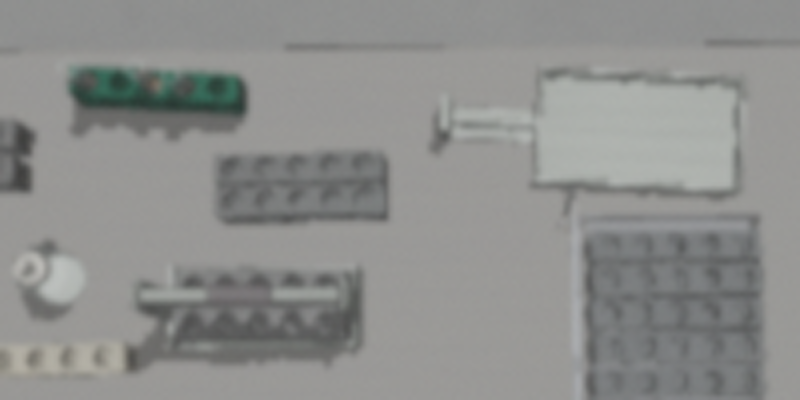

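The stand crop shows the beam from top px (405,132) to (432,164) and hook tips at about (380,157) and (402,185). The V notches open towards the robot and the left. In the tray crop the plate is at px (241,153), the tray is at (289,158), and the carrier sleeve is at (190,198).

Run:
```python
import cv2,numpy as np
from h import *
t=dict(np.load('top0.npz'));s=dict(np.load('side0.npz'))
P=cloud(t);S=cloud(s)
def sel(Q,x,y,z):return Q[np.all([(Q[...,i]>b[0])&(Q[...,i]<b[1]) for i,b in enumerate((x,y,z))],0)]
def tri(a,b):
    A=[];c=[]
    o=[np.linalg.inv(d["camera_from_world"])[:3,3] for d in(t,s)]
    r=[ray(d,*p,0)-q for d,p,q in((t,a,o[0]),(s,b,o[1]))]
    k=np.linalg.lstsq(np.c_[r[0],-r[1]],o[1]-o[0],rcond=None)[0]
    x,y=o[0]+k[0]*r[0],o[1]+k[1]*r[1];return ((x+y)/2).round(1),np.linalg.norm(x-y).round(1)
# side crop scale 4 x 4.444 offset (195,95); left tip on side image = +y? check both
c=lambda u,v:(195+u/4,95+v/4.444)
print('tipA',tri((380,157.5),c(690,90)),tri((380,157.5),c(605,115)))
print('tipB',tri((402.5,185),c(605,115)),tri((402.5,185),c(690,90)))
print('beam',tri((405.5,132),c(532,75)),tri((432,164),c(637,48)))
b1,b2=ray(t,405.5,132,255),ray(t,432,164,255);print(b1,b2,np.degrees(np.arctan2(*(b1-b2)[[1,0]])))
t1,t2=ray(t,380,157.5,257),ray(t,402.5,185,257);print('tips',t1,t2,np.degrees(np.arctan2(*(t1-t2)[[1,0]])))
for n,Q in(('t',P),('s',S)):
    q=sel(Q,(480,620),(-520,-400),(246,262));d,m=np.linalg.eigh(np.cov(q[:,:2].T));print(n,'beam top',q.mean(0),np.degrees(np.arctan2(m[1,1],m[0,1])),len(q), cv2.minAreaRect(q[:,:2].astype(np.float32)))
    q=sel(Q,(500,680),(-520,-330),(6,20));print(n,'base',len(q),q.mean(0) if len(q) else 0, cv2.minAreaRect(q[:,:2].astype(np.float32)) if len(q) else 0)
    q=sel(Q,(560,680),(10,110),(5,70));print(n,'stalk',len(q));
    if len(q): print(q[np.argsort(-q[:,1])][:40].round().tolist() if len(q)<60 else (q[q[:,1]>60].mean(0),q.min(0),q.max(0)))
# plate and tray corners by rays
print('plate top',tri((130+444/4,125+107/4),(209,250)),ray(t,130+444/4,125+97/4,52),ray(t,130+444/4,125+138/4,52))
for h in(0,18):print('tray',h,[ray(t,130+a/4,125+b/4,h)[:2].round() for a,b in((540,72),(742,83),(738,190),(535,183))])
print('sleeve',ray(t,130+240/4,125+295/4,158)); 
print('edge',ray(t,290,137,0),ray(t,400,137,0))
print('bottle',ray(t,142,193,54),'nbr',sel(P,(190,640),(-260,-80),(40,75)).max(0),sel(P,(480,560),(-260,-80),(20,180)).max(0))
for nm,(u0,u1,v0,v1) in dict(orange=(355,425,225,285),white=(412,485,210,272),box=(425,500,138,200)).items():
    q=P[v0:v1,u0:u1].reshape(-1,3);q=q[(q[:,2]>12)&(q[:,2]<140)];print(nm,np.percentile(q,[1,99],axis=0).round())
im=s["image"][195:275,185:260,::-1];cv2.imwrite('pics/plate.png',cv2.resize(im,(750,600)[:2] if 0 else (562,600),interpolation=cv2.INTER_CUBIC))
```

```text
tipA (array([ 339.8, -239.8,  382.1]), np.float64(370.2)) (array([ 365.3, -270.5,  341.1]), np.float64(323.9))
tipB (array([ 326.6, -345.3,  298. ]), np.float64(281.6)) (array([ 300.9, -310.7,  341.9]), np.float64(333.5))
beam (array([ 411.4, -322.1,  359.8]), np.float64(333.8)) (array([ 334.8, -363.6,  364.7]), np.float64(350.6))
[ 598.55240147 -429.2617496   255.        ] [ 516.34903257 -491.30607306  255.        ] 37.04427098693318
tips [ 533.79182355 -361.95198779  257.        ] [ 464.09965138 -414.76612604  257.        ] 37.15558539704625
t beam top [ 551.47402553 -455.2370201   252.35576232] -147.80885959361999 397 ((549.6016235351562, -443.9303283691406), (112.03855895996094, 64.48013305664062), 30.339862823486328)
t base 480 [ 560.80622628 -463.50091775   11.66740556] ((571.2881469726562, -425.2347106933594), (194.54598999023438, 131.8607177734375), 87.02420043945312)
t stalk 34
[[622.0, 101.0, 5.0], [625.0, 101.0, 6.0], [600.0, 98.0, 6.0], [638.0, 95.0, 6.0], [647.0, 95.0, 7.0], [634.0, 92.0, 6.0], [638.0, 89.0, 5.0], [615.0, 85.0, 6.0], [586.0, 85.0, 7.0], [570.0, 85.0, 9.0
[... 944 characters left out ...]
.7)) [598.21669814  -7.08576817  52.        ] [566.90073681  -6.90646989  52.        ]
tray 0 [array([627., -81.]), array([ 617., -239.]), array([ 532., -234.]), array([539., -76.])]
tray 18 [array([624., -81.]), array([ 613., -237.]), array([ 530., -232.]), array([537., -76.])]
sleeve [442.03368456 129.24269153 158.        ]
edge [ 645.83655689 -159.93839258    0.        ] [ 642.04016995 -504.945392      0.        ]
bottle [468.26707334 289.59876821  54.        ] nbr [513.10330454 -94.60514242  74.81797054] [559.0560812  -91.30153025 171.9889221 ]
orange [[ 206. -553.   17.]
 [ 358. -334.  110.]]
white [[ 239. -708.   16.]
 [ 401. -503.  102.]]
box [[ 464. -754.   15.]
 [ 611. -582.  118.]]
```

View pics/plate.png

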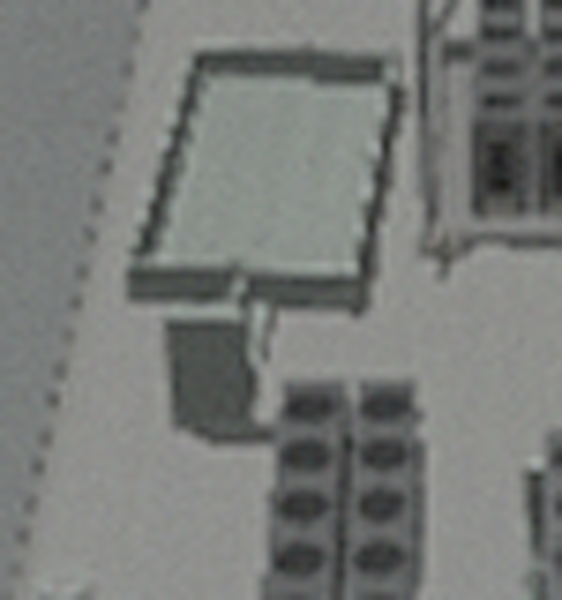

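The plate crop shows the dark plate face at side px (208–220, 238–253), facing +y. My side offset for the stand crop was wrong by 440 px, so I'm redoing the triangulation.

```bash
cat >> h.py <<'E'
def tri(t,s,a,b):
    o=[np.linalg.inv(d["camera_from_world"])[:3,3] for d in(t,s)]
    r=[ray(d,*p,0)-q for d,p,q in((t,a,o[0]),(s,b,o[1]))]
    k=np.linalg.lstsq(np.c_[r[0],-r[1]],o[1]-o[0],rcond=None)[0]
    x,y=o[0]+k[0]*r[0],o[1]+k[1]*r[1];return ((x+y)/2).round(1),np.linalg.norm(x-y).round(1)
def proj(d,p):
    q=d["camera_from_world"]@np.r_[p,1];q=d["camera_matrix"]@q[:3];return (q[:2]/q[2]).round(1)
E
python3 - <<'E'
import numpy as np
from h import *
t=dict(np.load('top0.npz'));s=dict(np.load('side0.npz'))
c=lambda u,v:(195+(u-440)/4,95+v/4.444)
for a in((380,157.5),(402.5,185)):
  for b in(c(692,85),c(605,110)):print('tip',a,tri(t,s,a,b))
print('beam',[tri(t,s,(405.5,132),b) for b in(c(532,75),c(637,48))],[tri(t,s,(432,164),b) for b in(c(532,75),c(637,48))])
print('plate',tri(t,s,(241,153.5),(185+208/7.5,195+320/7.5)), 'pred',proj(s,[584,-3,52]),proj(s,[584,-3,0]),proj(s,[585,-7,52]))
print('tray far/near corners side', [ (ray(s,185+a/7.5,195+b/7.5,18)).round() for a,b in((200,52),(395,62),(130,270),(370,285))])
q=np.concatenate([cloud(t)[90:215,370:440].reshape(-1,3)]);
S=cloud(s)[90:200,195:290].reshape(-1,3)
for Q in(cloud(t).reshape(-1,3),cloud(s).reshape(-1,3)):
  ax=np.array([.603,-.798]);ay=np.array([.798,.603]);o=np.array([512.5,-404]);
  L=np.c_[(Q[:,:2]-o)@ax,(Q[:,:2]-o)@ay,Q[:,2]]
  for nm,z,x,y in(('rods',(215,262),(-35,58),(-70,70)),('beam',(248,262),(58,100),(-80,80)),('base',(8,18),(40,130),(-80,80))):
    m=(L[:,2]>z[0])&(L[:,2]<z[1])&(L[:,0]>x[0])&(L[:,0]<x[1])&(abs(L[:,1])<y[1]);l=L[m];
    if nm=='rods':
      for sg in(1,-1):
        k=l[l[:,1]*sg>0];print(nm,sg,len(k),k.mean(0).round(1),k.min(0).round(),k.max(0).round(), np.polyfit(k[:,0],k[:,1],1) if len(k)>4 else 0)
    else:print(nm,len(l),l.mean(0).round(1),np.percentile(l,[1,99],axis=0).round(),np.polyfit(l[:,1],l[:,0],1))
C=cloud(t)
for Q in(cloud(t).reshape(-1,3),cloud(s).reshape(-1,3)):
  q=Q[(abs(Q[:,0]-445)<16)&(Q[:,1]>112)&(Q[:,1]<152)&(Q[:,2]>140)&(Q[:,2]<175)];print('sleeve',len(q),q.mean(0),q.max(0),q.min(0))
  q=Q[(abs(Q[:,0]-445)<16)&(Q[:,1]>50)&(Q[:,1]<215)&(Q[:,2]>145)&(Q[:,2]<175)];print('bar',q.min(0),q.max(0),np.polyfit(q[:,1],q[:,0],1))
E
```

```text
tip (380, 157.5) (array([ 497.8, -351.1,  278.7]), np.float64(63.8))
tip (380, 157.5) (array([ 536.1, -364.8,  247.7]), np.float64(1.4))
tip (402.5, 185) (array([ 465.4, -417.9,  248.2]), np.float64(0.8))
tip (402.5, 185) (array([ 504. , -428.2,  221.2]), np.float64(72.1))
beam [(array([ 600.4, -430.7,  251.1]), np.float64(1.8)), (array([ 549.9, -410.9,  289.6]), np.float64(79.3))] [(array([ 565.5, -506. ,  220.6]), np.float64(87.0)), (array([ 515.2, -492.1,  252.8]), np.float64(2.9))]
plate (array([587.9,  -6.8,  46.9]), np.float64(3.4)) pred [214.6 237.1] [215.6 252.1] [214.3 236.2]
tray far/near corners side [array([ 616., -230.,   18.]), array([ 531., -222.,   18.]), array([628., -75.,  18.]), array([535., -66.,  18.])]
rods 1 127 [ 16.9  46.6 245.1] [-27.  41. 228.] [ 57.  52. 259.] [3.29088829e-02 4.60366887e+01]
rods -1 124 [ 19.2 -42.9 244.9] [-22. -49. 228.] [ 58. -37. 258.] [ 2.77558971e-02 -4.33940660e+01]
beam 288 [ 71.2   3.2 253.9] [[ 59. -50. 248.]
 [ 82.  58. 259.]] [-2.48007349e-02  7.13032163e+01]
base 426 [78.1  0.2 12. ] [[ 58. -64.   8.]
 [102.  73.  17.]] [-3.11
[... 215 characters left out ...]
]
beam 102 [ 69.4   6.  253.6] [[ 60. -49. 248.]
 [ 78.  58. 258.]] [-7.98414877e-03  6.94067396e+01]
base 193 [75.  10.  13.1] [[ 57. -64.   8.]
 [100.  73.  17.]] [5.69583933e-03 7.49727176e+01]
sleeve 82 [445.03187855 131.55303804 156.36377755] [452.9479601  151.93480608 163.21711572] [438.56905229 112.88157652 149.88167478]
bar [432.935502    57.93244508 146.46832999] [455.78876256 206.50331528 164.28539965] [-6.87442877e-04  4.44992156e+02]
sleeve 85 [445.31821364 133.86696388 157.2536351 ] [452.37826814 151.91140159 160.69738886] [437.73392935 112.42088573 148.01021651]
bar [432.87997167  56.57901964 145.07069167] [455.83770584 206.61289848 162.6564112 ] [1.41101811e-03 4.44945981e+02]
```

```bash
cat > go.py <<'E'
# python3 go.py x y z yaw : tool-frame shift (m) and roll (rad) from the present pose
import sys,numpy as np
from rig import manip
x,y,z,w=map(float,sys.argv[1:]);s=manip.read_state();p=s["ee_pos"];r=s["tool_rot"];a=np.radians(r[2])
d=np.array([x,y,z])-p;up=abs(r[0])>90
print('t',s["clock"],'p',p.round(1),'rpy',r.round(1),'F',s["wrist_force"].round(1),'w',round(s["grip_width"],3),'q7',s["qpos"][6].round(),'grip',round(s["grip_force"],1))
print('rows',((d[0]*np.cos(a)+d[1]*np.sin(a))/1e3).round(4),((d[0]*np.sin(a)-d[1]*np.cos(a))/1e3).round(4),(-d[2]/1e3).round(4),'roll',np.radians(-((w-r[2]+180)%360-180)).round(4))
E
cat > sim.py <<'E'
import numpy as np
def pts(c,a,hx,hy,n=41):
    a=np.radians(a);y=np.array([np.cos(a),np.sin(a)]);x=np.array([y[1],-y[0]])
    g=np.linspace(-1,1,n);e=np.array([(i,j) for i in g for j in g]);return c+e[:,:1]*hx*x+e[:,1:]*hy*y
foot=np.array([514,-403.]);sy=np.array([.780,.625]);sx=np.array([.625,-.780])
nb=pts(np.array([350,-172.]),90,165,77);bp=pts(foot+sx*(58+25),38.7,25,70)
W=[(576,-156.5,86.7),(578,-235,86.7),(565,-300,74),(545,-340,60),(520.2,-398,38.7)]
W=[(577,-156.5,86.7),(585,-235,86.7),(578,-300,74),(558,-345,58),(520.2,-398,38.7)]
for i in range(len(W)-1):
  for k in np.linspace(0,1,5):
    w=np.array(W[i])*(1-k)+np.array(W[i+1])*k;c,a=w[:2],w[2];q=pts(c,a,45,80)
    m=lambda o:np.sqrt(((q[:,None]-o[None])**2).sum(-1)).min().round(0)
    g=c+150*np.array([np.cos(np.radians(a)),np.sin(np.radians(a))])
    print(i,k,w.round(1),'nb',m(nb),'bp',m(bp),'xmax',q[:,0].max().round(),'grip',g.round(1),'yaw',round(a-90,1))
E
python3 sim.py; python3 go.py 585.5 -7 230 -3.3
python3 -m jog '[{"translation":[0,0,-0.03],"roll":0,"claw":0.4},{"translation":[0.557,-0.469,-0.03],"roll":0.36,"claw":0.4},{"translation":[0.557,-0.469,-0.03],"roll":0.36,"claw":0.4},{"translation":[0.557,-0.469,-0.03],"roll":0.36,"claw":0.4},{"translation":[0.557,-0.469,-0.03],"roll":0.36,"claw":0.4},{"translation":[0.557,-0.469,-0.03],"roll":0.36,"claw":0.4},{"translation":[0.557,-0.469,-0.03],"roll":0.36,"claw":0.4},{"translation":[0.557,-0.469,-0.03],"roll":0.36,"claw":0.4}]' 40
python3 go.py 585.5 -7 230 -3.3
```

```text
0 0.0 [ 577.  -156.5   86.7] nb 12.0 bp 166.0 xmax 627.0 grip [585.6  -6.7] yaw -3.3
0 0.25 [ 579.  -176.1   86.7] nb 15.0 bp 146.0 xmax 629.0 grip [587.6 -26.4] yaw -3.3
0 0.5 [ 581.  -195.8   86.7] nb 18.0 bp 127.0 xmax 631.0 grip [589.6 -46. ] yaw -3.3
0 0.75 [ 583.  -215.4   86.7] nb 21.0 bp 108.0 xmax 633.0 grip [591.6 -65.6] yaw -3.3
0 1.0 [ 585.  -235.    86.7] nb 24.0 bp 88.0 xmax 635.0 grip [593.6 -85.2] yaw -3.3
1 0.0 [ 585.  -235.    86.7] nb 24.0 bp 88.0 xmax 635.0 grip [593.6 -85.2] yaw -3.3
1 0.25 [ 583.2 -251.2   83.5] nb 23.0 bp 70.0 xmax 637.0 grip [ 600.2 -102.2] yaw -6.5
1 0.5 [ 581.5 -267.5   80.4] nb 24.0 bp 51.0 xmax 639.0 grip [ 606.6 -119.6] yaw -9.7
1 0.75 [ 579.8 -283.8   77.2] nb 26.0 bp 33.0 xmax 641.0 grip [ 613.  -137.5] yaw -12.8
1 1.0 [ 578. -300.   74.] nb 30.0 bp 16.0 xmax 643.0 grip [ 619.3 -155.8] yaw -16.0
2 0.0 [ 578. -300.   74.] nb 30.0 bp 16.0 xmax 643.0 grip [ 619.3 -155.8] yaw -16.0
2 0.25 [ 573.  -311.2   70. ] nb 31.0 bp 13.0 xmax 643.0 grip [ 624.3 -170.3] yaw -20.0
2 0.5 [ 568.  -322.5   66. ] nb 33.0 bp 10.0 xmax 642.0 grip [ 629.  -185
[... 331 characters left out ...]
38.5 -238.2] yaw -36.8
3 0.5 [ 539.1 -371.5   48.4] nb 54.0 bp 9.0 xmax 626.0 grip [ 638.8 -259.4] yaw -41.6
3 0.75 [ 529.7 -384.8   43.5] nb 64.0 bp 11.0 xmax 619.0 grip [ 638.4 -281.4] yaw -46.5
3 1.0 [ 520.2 -398.    38.7] nb 75.0 bp 13.0 xmax 611.0 grip [ 637.3 -304.2] yaw -51.3
t 0.1 p [ 193.  -620.1  204.7] rpy [-179.9    0.    17.3] F [-0.4 -0.3  0.6] w 1.002 q7 -1.0 grip 0.0
rows 0.5569 -0.4687 -0.0253 roll 0.3593
clock: 0.9
ee_pos: [382.5, -323.8, 235.4]
tool_rot: [-180.0, 0.0, -3.3]
wrist_force: [2.2, 0.3, 0.1]
grip_width: 0.405
grip_force: 0.0
t 0.9 p [ 382.5 -323.8  235.4] rpy [-180.     0.    -3.3] F [2.2 0.3 0.1] w 0.405 q7 -53.0 grip 0.0
rows 0.1842 -0.3281 0.0054 roll -0.0008
```

```bash
python3 -m jog '[{"translation":[0.184,-0.328,0.005],"roll":0,"claw":0.4},{"translation":[0.184,-0.328,0.005],"roll":0,"claw":0.4},{"translation":[0.184,-0.328,0.005],"roll":0,"claw":0.4},{"translation":[0.184,-0.328,0.005],"roll":0,"claw":0.4},{"translation":[0.184,-0.328,0.005],"roll":0,"claw":0.4},{"translation":[0.184,-0.328,0.005],"roll":0,"claw":0.4},{"translation":[0.184,-0.328,0.005],"roll":0,"claw":0.4},{"translation":[0.184,-0.328,0.005],"roll":0,"claw":0.4}]'
python3 go.py 585.5 -7 90 -3.3
sed -i 's/^W=\[(577.*/W=[(577,-156.5,86.7),(581,-235,86.7),(567,-300,73),(546,-345,57),(520.2,-398,38.7)]/' sim.py; python3 sim.py | awk 'NR%2==1||1' | cut -c1-200
```

```text
clock: 1.7
ee_pos: [586.2, -3.6, 229.9]
tool_rot: [-179.9, -0.0, -3.0]
wrist_force: [0.7, 0.2, -0.4]
grip_width: 0.399
grip_force: 0.0
t 1.7 p [586.2  -3.6 229.9] rpy [-179.9   -0.    -3. ] F [ 0.7  0.2 -0.4] w 0.399 q7 -94.0 grip 0.0
rows -0.0005 0.0035 0.1399 roll 0.0049
0 0.0 [ 577.  -156.5   86.7] nb 12.0 bp 166.0 xmax 627.0 grip [585.6  -6.7] yaw -3.3
0 0.25 [ 578.  -176.1   86.7] nb 14.0 bp 146.0 xmax 628.0 grip [586.6 -26.4] yaw -3.3
0 0.5 [ 579.  -195.8   86.7] nb 16.0 bp 127.0 xmax 629.0 grip [587.6 -46. ] yaw -3.3
0 0.75 [ 580.  -215.4   86.7] nb 18.0 bp 107.0 xmax 630.0 grip [588.6 -65.6] yaw -3.3
0 1.0 [ 581.  -235.    86.7] nb 20.0 bp 88.0 xmax 631.0 grip [589.6 -85.2] yaw -3.3
1 0.0 [ 581.  -235.    86.7] nb 20.0 bp 88.0 xmax 631.0 grip [589.6 -85.2] yaw -3.3
1 0.25 [ 577.5 -251.2   83.3] nb 17.0 bp 69.0 xmax 632.0 grip [ 595.1 -102.3] yaw -6.7
1 0.5 [ 574.  -267.5   79.8] nb 16.0 bp 50.0 xmax 632.0 grip [ 600.4 -119.8] yaw -10.2
1 0.75 [ 570.5 -283.8   76.4] nb 17.0 bp 34.0 xmax 633.0 grip [ 605.7 -137.9] yaw -13.6
1 1.0 [ 567. -300.   73.] nb 20.0 bp 23.0 xmax 633.0 g
[... 194 characters left out ...]
w -21.0
2 0.5 [ 556.5 -322.5   65. ] nb 24.0 bp 18.0 xmax 631.0 grip [ 619.9 -186.6] yaw -25.0
2 0.75 [ 551.2 -333.8   61. ] nb 28.0 bp 17.0 xmax 629.0 grip [ 624.  -202.6] yaw -29.0
2 1.0 [ 546. -345.   57.] nb 33.0 bp 15.0 xmax 627.0 grip [ 627.7 -219.2] yaw -33.0
3 0.0 [ 546. -345.   57.] nb 33.0 bp 15.0 xmax 627.0 grip [ 627.7 -219.2] yaw -33.0
3 0.25 [ 539.6 -358.2   52.4] nb 41.0 bp 14.0 xmax 624.0 grip [ 631.  -239.4] yaw -37.6
3 0.5 [ 533.1 -371.5   47.8] nb 51.0 bp 14.0 xmax 620.0 grip [ 633.8 -260.3] yaw -42.2
3 0.75 [ 526.7 -384.8   43.3] nb 62.0 bp 13.0 xmax 616.0 grip [ 635.9 -281.9] yaw -46.7
3 1.0 [ 520.2 -398.    38.7] nb 75.0 bp 13.0 xmax 611.0 grip [ 637.3 -304.2] yaw -51.3
```

Good. Now descend to TCP z=16 (grasp at 35) and close on the plate.

```bash
python3 -m jog '[{"translation":[0,0.003,0.05],"roll":0.005,"claw":0.4},{"translation":[0,0.003,0.1],"roll":0.005,"claw":0.4},{"translation":[0,0.003,0.15],"roll":0.005,"claw":0.4},{"translation":[0,0.003,0.18],"roll":0.005,"claw":0.4},{"translation":[0,0.003,0.2],"roll":0.005,"claw":0.4},{"translation":[0,0.003,0.213],"roll":0.005,"claw":0.4},{"translation":[0,0.003,0.213],"roll":0.005,"claw":0.4}]'
python3 -m jog '[{"translation":[0,0,0],"roll":0,"claw":0},{"translation":[0,0,0],"roll":0,"claw":0},{"translation":[0,0,0],"roll":0,"claw":0},{"translation":[0,0,0],"roll":0,"claw":0},{"translation":[0,0,0],"roll":0,"claw":0}]' 40
python3 go.py 589.6 -85.2 16 -3.3
python3 - <<'E'
from rig import manip
import cv2,numpy as np
d=manip.get_image("side"); cv2.imwrite('pics/g1.png',cv2.resize(d["image"][180:280,170:290,::-1],(720,600)))
E
```

```text
clock: 2.4
ee_pos: [583.5, -12.0, 16.0]
tool_rot: [180.0, 0.2, -3.6]
wrist_force: [-0.5, -0.7, 0.6]
grip_width: 0.401
grip_force: 0.0
clock: 2.9
ee_pos: [585.6, -9.8, 18.7]
tool_rot: [-179.9, -0.1, -3.5]
wrist_force: [-0.1, 4.3, 5.9]
grip_width: 0.085
grip_force: 40.0
t 2.9 p [585.6  -9.8  18.7] rpy [-1.799e+02 -1.000e-01 -3.500e+00] F [-0.1  4.3  5.9] w 0.085 q7 -93.0 grip 40.0
rows 0.0087 0.075 0.0027 roll -0.0041
```

View pics/g1.png

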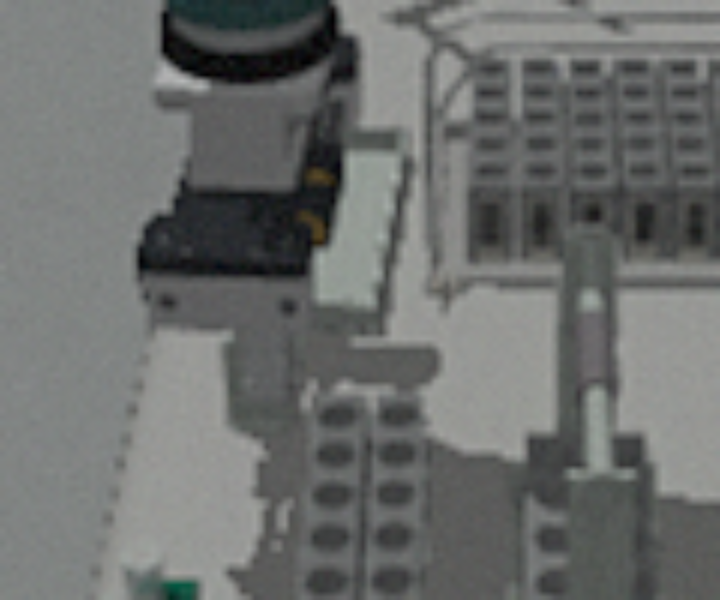

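The image shows the fingers closed on the plate at about crop (265,385), with the tray flat on the bench. Opening is 8 mm at 40 N, so the plate is held. Next I slide it.

```bash
python3 -m jog '[{"translation":[0.002,0.015,0],"roll":0,"claw":0},{"translation":[0.004,0.035,0],"roll":0,"claw":0},{"translation":[0.006,0.055,0],"roll":0,"claw":0},{"translation":[0.0085,0.075,0],"roll":0,"claw":0},{"translation":[0.015,0.092,0],"roll":0.056,"claw":0},{"translation":[0.0215,0.109,0],"roll":0.117,"claw":0},{"translation":[0.028,0.127,0],"roll":0.176,"claw":0},{"translation":[0.034,0.145,0],"roll":0.236,"claw":0}]' 50
for g in "615.5 -171.2 18 -21" "619.9 -186.6 18 -25" "624 -202.6 18 -29" "627.7 -219.2 18 -33"  "631 -239.4 18 -37.6" "633.8 -260.3 18 -42.2" "635.9 -281.9 18 -46.7" "637.3 -304.2 18 -51.3"; do python3 go.py $g|tail -1;done;python3 go.py 0 0 0 0|head -1
python3 - <<'E'
from rig import manip
import cv2,numpy as np
from h import *
d=manip.get_image("top");np.savez('top1.npz',**d);P=cloud(d)
cv2.imwrite('pics/s1.png',cv2.resize(d["image"][120:220,240:440,::-1],(800,400)))
E
```

```text
clock: 3.75
ee_pos: [611.3, -156.5, 18.7]
tool_rot: [-179.8, -0.1, -17.1]
wrist_force: [1.1, 6.9, 5.8]
grip_width: 0.085
grip_force: 50.0
rows 0.0084 0.0128 0.0007 roll 0.0675
rows 0.0171 0.0262 0.0007 roll 0.1373
rows 0.0257 0.0403 0.0007 roll 0.2071
rows 0.0342 0.0551 0.0007 roll 0.277
rows 0.0433 0.0734 0.0007 roll 0.3572
rows 0.0521 0.0925 0.0007 roll 0.4375
rows 0.0605 0.1126 0.0007 roll 0.5161
rows 0.0684 0.1335 0.0007 roll 0.5963
t 3.75 p [ 611.3 -156.5   18.7] rpy [-1.798e+02 -1.000e-01 -1.710e+01] F [1.1 6.9 5.8] w 0.085 q7 -91.0 grip 50.0
```

View pics/s1.png

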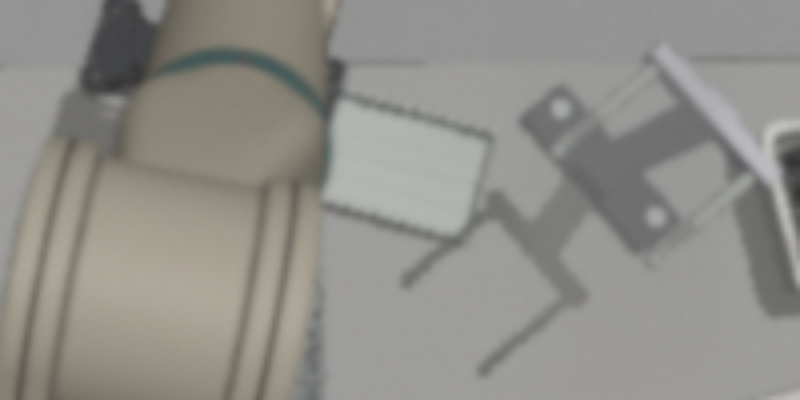

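The tray follows the gripper: its leading corner at crop (490,133) is about 23 mm short of the base plate corner at (520,120), as planned. Continuing.

```bash
python3 -m jog '[{"translation":[0.0084,0.0128,0],"roll":0.0675,"claw":0},{"translation":[0.017,0.026,0],"roll":0.137,"claw":0},{"translation":[0.0257,0.040,0],"roll":0.207,"claw":0},{"translation":[0.034,0.055,0],"roll":0.277,"claw":0},{"translation":[0.043,0.073,0],"roll":0.357,"claw":0},{"translation":[0.052,0.0925,0],"roll":0.4375,"claw":0},{"translation":[0.0605,0.1126,0],"roll":0.516,"claw":0},{"translation":[0.068,0.1335,0],"roll":0.596,"claw":0}]'
python3 go.py 637 -304 18 -51.3
python3 - <<'E'
from rig import manip
import cv2,numpy as np
from h import *
d=manip.get_image("top");np.savez('top2.npz',**d)
o=d["image"][120:240,300:460,::-1];cv2.imwrite('pics/s2.png',cv2.resize(o,(800,600)))
E
```

```text
clock: 4.6
ee_pos: [637.7, -303.7, 18.7]
tool_rot: [-179.7, 0.0, -51.3]
wrist_force: [3.0, 6.5, 5.0]
grip_width: 0.079
grip_force: 50.0
t 4.6 p [ 637.7 -303.7   18.7] rpy [-179.7    0.   -51.3] F [3.  6.5 5. ] w 0.079 q7 -107.0 grip 50.0
rows -0.0002 0.0008 0.0007 roll 0.0
```

View pics/s2.png

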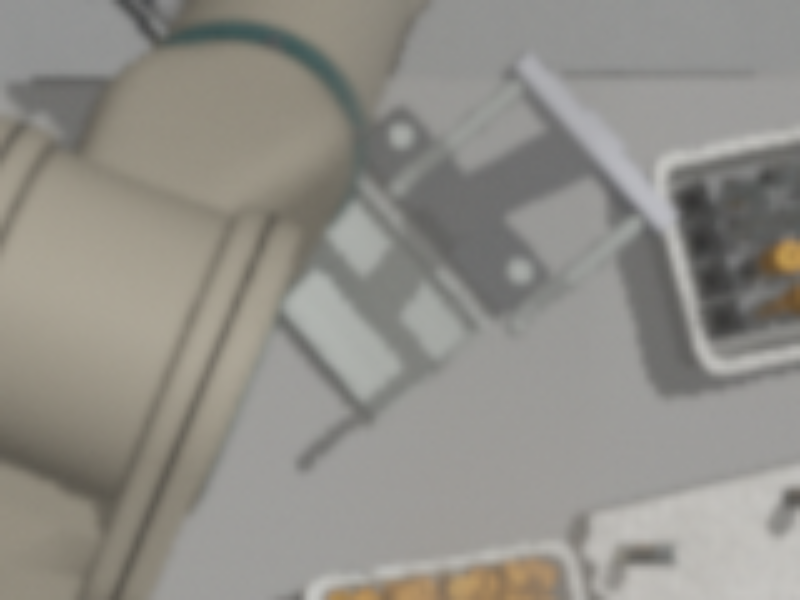

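The tray lies parallel to the base plate under the hooks. Its -y end corners are at crop (365,415) and (485,325), so I'll compute its position from those.

Run:
```python
import numpy as np
from h import *
d=dict(np.load('top2.npz'));f=np.array([514,-403]);sx=np.array([.625,-.780]);sy=np.array([.780,.625])
L=lambda u,v,h:(lambda p:(round((p-f)@sx,1),round((p-f)@sy,1)))(ray(d,300+u/5,120+v/5,h)[:2])
print('tray end',L(365,415,18),L(485,325,18),'long edges',L(290,312,18),L(365,185,18))
print('base',L(495,318,12),L(548,272,12),L(402,107,12),'tips',L(397,190,257),L(515,325,257),'beam',L(525,55,255),L(665,225,255))
P=cloud(d);Q=P.reshape(-1,3);l=np.c_[(Q[:,:2]-f)@sx,(Q[:,:2]-f)@sy,Q[:,2]];m=(abs(l[:,0])<70)&(l[:,1]<20)&(l[:,1]>-100)&(l[:,2]>13)&(l[:,2]<24);print(np.percentile(l[m],[2,98],axis=0),m.sum())
```

```text
tray end (np.float64(-46.5), np.float64(-64.8)) (np.float64(46.3), np.float64(-69.4)) long edges (np.float64(-40.5), np.float64(11.9)) (np.float64(46.6), np.float64(42.4))
base (np.float64(55.9), np.float64(-70.8)) (np.float64(99.9), np.float64(-70.0)) (np.float64(98.5), np.float64(64.7)) tips (np.float64(-21.6), np.float64(41.1)) (np.float64(-21.1), np.float64(-47.1)) beam (np.float64(74.1), np.float64(52.3)) (np.float64(70.6), np.float64(-56.8))
[[-43.05337959 -70.80290841  13.10520316]
 [ 69.1863209   16.28618687  22.57284605]] 150
```

The tray is about 13–15 mm towards +y. I nudge it 10 mm further in, release, lift clear and head for the carrier.

```bash
python3 -m jog '[{"translation":[0,0.005,0],"roll":0,"claw":0},{"translation":[0,0.010,0],"roll":0,"claw":0},{"translation":[0,0.010,0],"roll":0,"claw":0.22},{"translation":[0,0.010,0],"roll":0,"claw":0.22},{"translation":[0,0.010,0],"roll":0,"claw":0.22}]'
python3 -m jog '[{"translation":[0,0,-0.03],"roll":0,"claw":0.22},{"translation":[0,0,-0.06],"roll":0,"claw":0.22},{"translation":[0,-0.02,-0.1],"roll":0,"claw":0.22},{"translation":[0,-0.02,-0.15],"roll":0,"claw":0.4},{"translation":[0,-0.02,-0.19],"roll":0,"claw":0.5},{"translation":[0,-0.02,-0.232],"roll":0,"claw":0.5}]'
python3 go.py 445 132 250 90
```

```text
clock: 5.15
ee_pos: [625.6, -312.6, 16.8]
tool_rot: [179.9, 0.1, -51.3]
wrist_force: [-0.5, 0.1, 0.1]
grip_width: 0.219
grip_force: 0.0
clock: 5.75
ee_pos: [641.7, -300.2, 250.6]
tool_rot: [179.9, 0.1, -51.3]
wrist_force: [-0.2, 0.8, -0.0]
grip_width: 0.439
grip_force: 0.0
t 5.75 p [ 641.7 -300.2  250.6] rpy [ 1.799e+02  1.000e-01 -5.130e+01] F [-0.2  0.8 -0. ] w 0.439 q7 -111.0 grip 0.0
rows -0.4602 -0.1169 0.0006 roll -2.4658
```

```bash
R='see below'; python3 -m jog '[{"translation":[-0.06,-0.015,0],"roll":-0.14,"claw":0.5},{"translation":[-0.12,-0.03,0],"roll":-0.28,"claw":0.5},{"translation":[-0.17,-0.043,0],"roll":-0.42,"claw":0.5},{"translation":[-0.22,-0.056,0],"roll":-0.56,"claw":0.5},{"translation":[-0.26,-0.066,0],"roll":-0.70,"claw":0.5},{"translation":[-0.30,-0.076,0],"roll":-0.84,"claw":0.5},{"translation":[-0.34,-0.086,0],"roll":-0.98,"claw":0.5},{"translation":[-0.38,-0.097,0],"roll":-1.12,"claw":0.5}]'
python3 go.py 445 132 250 90
python3 - <<'E'
from rig import manip
import cv2,numpy as np
from h import *
d=manip.get_image("top");np.savez('top3.npz',**d)
o=d["image"][120:240,300:460,::-1];cv2.imwrite('pics/s3.png',cv2.resize(o,(800,600)))
E
```

```text
clock: 6.55
ee_pos: [478.5, 58.7, 249.2]
tool_rot: [180.0, 0.1, 13.3]
wrist_force: [1.1, 0.5, -0.1]
grip_width: 0.5
grip_force: 0.0
t 6.55 p [478.5  58.7 249.2] rpy [1.80e+02 1.00e-01 1.33e+01] F [ 1.1  0.5 -0.1] w 0.5 q7 -88.0 grip 0.0
rows -0.0158 -0.079 -0.0008 roll -1.3387
```

View pics/s3.png

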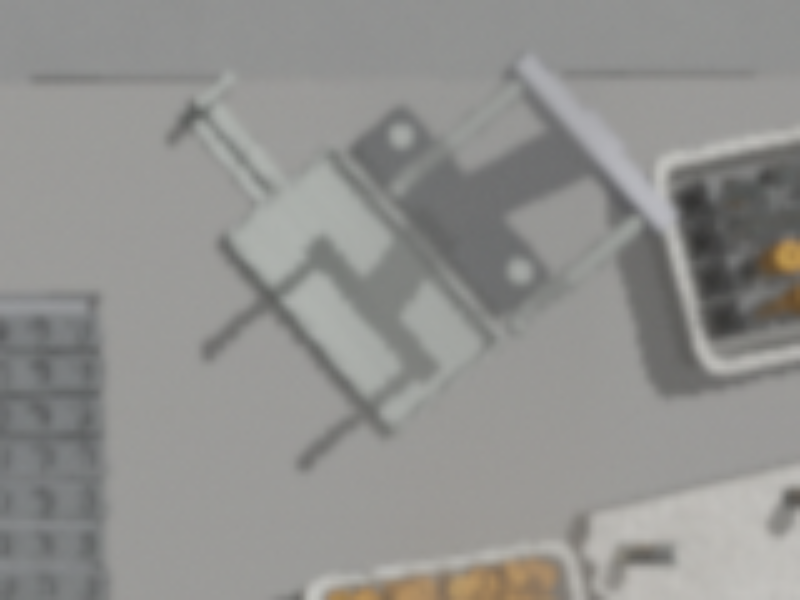

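The tray lies free under the stand with corners at crop (333,150), (222,238), (385,435) and (495,340). I'll check the numbers while moving above the carrier.

```bash
python3 - <<'E'
import numpy as np
from h import *
d=dict(np.load('top3.npz'));f=np.array([514,-403]);sx=np.array([.625,-.780]);sy=np.array([.780,.625])
L=lambda u,v,h:np.array((lambda p:((p-f)@sx,(p-f)@sy))(ray(d,300+u/5,120+v/5,h)[:2]))
c=[L(*p,18) for p in((333,150),(222,238),(385,435),(495,340))];print(np.round(c,1),np.mean(c,0))
print('base',L(402,107,12),L(548,272,12),'tips',L(397,190,257),L(515,325,257))
E
python3 -m jog '[{"translation":[-0.004,-0.02,0],"roll":-0.14,"claw":0.5},{"translation":[-0.008,-0.04,0],"roll":-0.28,"claw":0.5},{"translation":[-0.0158,-0.06,0],"roll":-0.42,"claw":0.5},{"translation":[-0.0158,-0.079,0],"roll":-0.56,"claw":0.5},{"translation":[-0.0158,-0.079,0],"roll":-0.70,"claw":0.5},{"translation":[-0.0158,-0.079,0],"roll":-0.84,"claw":0.5},{"translation":[-0.0158,-0.079,0],"roll":-0.98,"claw":0.5},{"translation":[-0.0158,-0.079,0],"roll":-1.12,"claw":0.5}]'
python3 go.py 445 132 132 90
```

```text
[[ 45.7  71.4]
 [-42.9  73. ]
 [-45.  -81.7]
 [ 44.9 -80.2]] [ 0.67195615 -4.37902309]
base [98.48298016 64.72041084] [ 99.8686266  -69.98201158] tips [-21.63585388  41.08389997] [-21.05366086 -47.05758693]
clock: 7.4
ee_pos: [447.3, 129.6, 249.1]
tool_rot: [-180.0, 0.1, 77.4]
wrist_force: [-0.5, -0.2, -0.1]
grip_width: 0.501
grip_force: 0.0
t 7.4 p [447.3 129.6 249.1] rpy [-1.80e+02  1.00e-01  7.74e+01] F [-0.5 -0.2 -0.1] w 0.501 q7 -41.0 grip 0.0
rows 0.0019 -0.0028 0.1171 roll -0.2208
```

```bash
python3 -m jog '[{"translation":[0.002,-0.003,0],"roll":-0.14,"claw":0.5},{"translation":[0.002,-0.003,0.01],"roll":-0.221,"claw":0.5},{"translation":[0.002,-0.003,0.05],"roll":-0.221,"claw":0.5},{"translation":[0.002,-0.003,0.08],"roll":-0.221,"claw":0.5},{"translation":[0.002,-0.003,0.1],"roll":-0.221,"claw":0.5},{"translation":[0.002,-0.003,0.117],"roll":-0.221,"claw":0.5},{"translation":[0.002,-0.003,0.117],"roll":-0.221,"claw":0.5}]'
python3 go.py 445 132 132 90
python3 -m jog '[{"translation":[0,0,0],"roll":0,"claw":0},{"translation":[0,0,0],"roll":0,"claw":0},{"translation":[0,0,0],"roll":0,"claw":0},{"translation":[0,0,0],"roll":0,"claw":0},{"translation":[0,0,0],"roll":0,"claw":0},{"translation":[0,0,0],"roll":0,"claw":0}]' 50
python3 go.py 445 132 360 90
```

```text
clock: 8.1
ee_pos: [443.3, 131.7, 130.4]
tool_rot: [-179.7, 0.1, 89.7]
wrist_force: [0.2, -0.1, 0.3]
grip_width: 0.5
grip_force: 0.0
t 8.1 p [443.3 131.7 130.4] rpy [-1.797e+02  1.000e-01  8.970e+01] F [ 0.2 -0.1  0.3] w 0.5 q7 -37.0 grip 0.0
rows 0.0004 0.0017 -0.0016 roll -0.0052
clock: 8.7
ee_pos: [446.0, 133.1, 133.0]
tool_rot: [179.9, -0.0, 89.7]
wrist_force: [-0.6, -0.8, 4.1]
grip_width: 0.158
grip_force: 50.0
t 8.7 p [446.  133.1 133. ] rpy [179.9  -0.   89.7] F [-0.6 -0.8  4.1] w 0.158 q7 -37.0 grip 50.0
rows -0.0011 -0.001 -0.227 roll -0.0051
```

```bash
python3 -m jog '[{"translation":[0,0,-0.01],"roll":0,"claw":0},{"translation":[0,0,-0.03],"roll":0,"claw":0},{"translation":[0,0,-0.055],"roll":0,"claw":0},{"translation":[0,0,-0.085],"roll":0,"claw":0},{"translation":[0,0,-0.115],"roll":0,"claw":0},{"translation":[0,0,-0.145],"roll":0,"claw":0},{"translation":[0,0,-0.175],"roll":0,"claw":0},{"translation":[0,0,-0.20],"roll":0,"claw":0}]'
python3 go.py 445 132 352 90
python3 - <<'E'
from rig import manip
import cv2,numpy as np
d=manip.get_image("side");np.savez('side4.npz',**d);cv2.imwrite('pics/c4.png',cv2.resize(d["image"][60:360,150:400,::-1],(500,600)))
E
```

```text
clock: 9.5
ee_pos: [444.4, 133.0, 334.1]
tool_rot: [-180.0, -0.0, 89.7]
wrist_force: [0.6, 0.3, -3.5]
grip_width: 0.156
grip_force: 50.0
t 9.5 p [444.4 133.  334.1] rpy [-180.    -0.    89.7] F [ 0.6  0.3 -3.5] w 0.156 q7 -27.0 grip 50.0
rows -0.001 0.0006 -0.0179 roll -0.0046
```

View pics/c4.png

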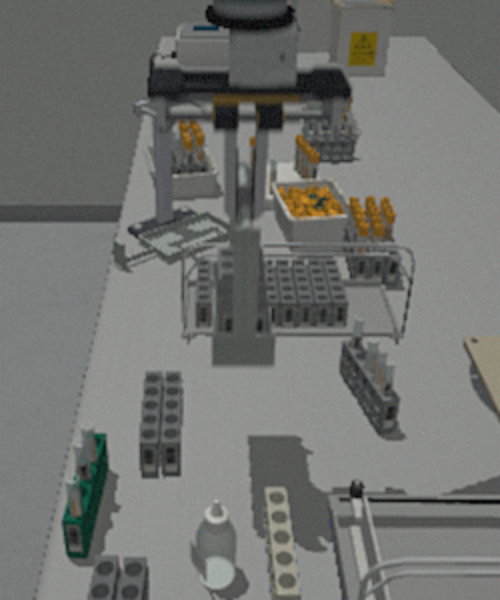

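The carrier hangs upright in the gripper, with its underside at about crop (243,350) and clear of everything. The tray is under the stand at (185,238). Next I carry it over the neighbour to a point in front of the hooks.

```bash
python3 -m jog '[{"translation":[-0.015,0,-0.006],"roll":0,"claw":0},{"translation":[-0.04,0,-0.006],"roll":0.04,"claw":0},{"translation":[-0.075,0,-0.006],"roll":0.1,"claw":0},{"translation":[-0.11,0,-0.006],"roll":0.18,"claw":0},{"translation":[-0.145,0,-0.006],"roll":0.26,"claw":0},{"translation":[-0.18,0,-0.006],"roll":0.34,"claw":0},{"translation":[-0.215,0,-0.006],"roll":0.42,"claw":0},{"translation":[-0.25,0,-0.006],"roll":0.5,"claw":0}]'
python3 go.py 431 -303 340 38.7
```

```text
clock: 10.35
ee_pos: [442.7, -117.9, 337.6]
tool_rot: [-179.9, 0.0, 60.9]
wrist_force: [1.5, 0.5, -3.4]
grip_width: 0.156
grip_force: 50.0
t 10.35 p [ 442.7 -117.9  337.6] rpy [-179.9    0.    60.9] F [ 1.5  0.5 -3.4] w 0.156 q7 -20.0 grip 50.0
rows -0.1674 0.0798 -0.0024 roll 0.3873
```

```bash
python3 -m jog '[{"translation":[-0.03,0.014,0],"roll":0.08,"claw":0},{"translation":[-0.06,0.028,0],"roll":0.16,"claw":0},{"translation":[-0.09,0.043,0],"roll":0.24,"claw":0},{"translation":[-0.12,0.057,0],"roll":0.32,"claw":0},{"translation":[-0.145,0.069,0],"roll":0.387,"claw":0},{"translation":[-0.16,0.076,0],"roll":0.387,"claw":0},{"translation":[-0.167,0.08,0],"roll":0.387,"claw":0},{"translation":[-0.167,0.08,0],"roll":0.387,"claw":0}]'
python3 -m jog '[{"translation":[0,0,0.02],"roll":0,"claw":0},{"translation":[0,0,0.045],"roll":0,"claw":0},{"translation":[0,0,0.065],"roll":0,"claw":0},{"translation":[0,0,0.076],"roll":0,"claw":0},{"translation":[0,0,0.076],"roll":0,"claw":0},{"translation":[0,0,0.076],"roll":0,"claw":0}]'
python3 go.py 512.5 -404 263 38.7
python3 - <<'E'
from rig import manip
import cv2,numpy as np
d=manip.get_image("side");np.savez('side5.npz',**d);cv2.imwrite('pics/c5.png',cv2.resize(d["image"][60:190,190:350,::-1],(738,600)))
t=manip.get_image("top");np.savez('top5.npz',**t)
E
```

```text
clock: 11.15
ee_pos: [432.6, -302.0, 337.6]
tool_rot: [-179.9, 0.0, 38.8]
wrist_force: [0.4, 0.4, -3.5]
grip_width: 0.157
grip_force: 50.0
clock: 11.75
ee_pos: [433.8, -301.5, 263.1]
tool_rot: [180.0, -0.0, 38.9]
wrist_force: [0.1, 0.3, -2.3]
grip_width: 0.157
grip_force: 50.0
t 11.75 p [ 433.8 -301.5  263.1] rpy [180.   -0.   38.9] F [ 0.1  0.3 -2.3] w 0.157 q7 -20.0 grip 50.0
rows -0.0032 0.1292 0.0001 roll 0.0042
```

View pics/c5.png

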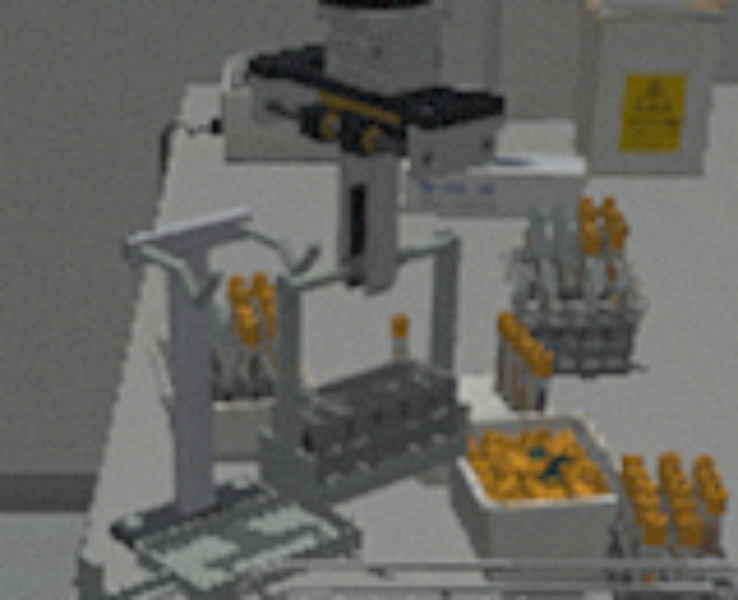

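The carrier is upright in front of the hooks, its bar running from crop (285,275) to (455,240) parallel to the beam. I'll check the bar in the stand frame against the tips using the depth points.

Run:
```python
import numpy as np
from h import *
f=np.array([514,-403]);sx=np.array([.625,-.780]);sy=np.array([.780,.625])
for n in('side5','top5'):
    Q=cloud(dict(np.load(n+'.npz'))).reshape(-1,3);l=np.c_[(Q[:,:2]-f)@sx,(Q[:,:2]-f)@sy,Q[:,2]]
    m=(l[:,0]<-95)&(l[:,0]>-165)&(l[:,2]>255)&(l[:,2]<305)&(abs(l[:,1])<64)&(abs(l[:,1])>20);q=l[m]
    if len(q)>5:print(n,'bar',len(q),q.mean(0),np.median(q,0),q.max(0),np.polyfit(q[:,1],q[:,0],1),np.polyfit(q[:,1],q[:,2],1))
    m=(l[:,0]<-80)&(l[:,0]>-180)&(l[:,2]>180)&(l[:,2]<290)&(abs(l[:,1])<110)&(abs(l[:,1])>64);q=l[m];
    if len(q):print('strips',np.percentile(q,[1,99],axis=0))
    m=(l[:,0]<30)&(l[:,0]>-35)&(l[:,2]>215)&(l[:,2]<262)&(abs(l[:,1])<60);q=l[m]
    for s in(1,-1):
        k=q[q[:,1]*s>0];
        if len(k):print('rod',s,len(k),np.median(k,0),k.min(0),k.max(0))
```

```text
side5 bar 67 [-133.90389247    0.85533614  283.32659032] [-133.77884242   21.42358616  283.63604841] [-128.01757521   60.41726419  288.13357683] [-9.20668668e-03 -1.33896018e+02] [5.32449405e-03 2.83322036e+02]
strips [[-144.42228914  -75.25082011  182.15944698]
 [-117.54470921   71.24381865  288.35369629]]
rod 1 54 [  1.40064036  44.89191122 243.62717848] [-23.88179664  38.58543078 225.56932035] [ 26.58625611  49.10259271 258.25309725]
rod -1 53 [  3.41180624 -45.18678718 242.26341754] [-24.32194054 -50.59218079 223.92403334] [ 27.3566572  -41.018698   257.79413613]
top5 bar 67 [-132.74009457   39.96605742  284.51598048] [-132.87957604   44.33499251  284.70522494] [-126.79140292   63.18466974  288.94634493] [ 2.82088303e-02 -1.33867490e+02] [1.57714589e-02 2.83885657e+02]
strips [[-144.53113714  -72.01976013  181.13907031]
 [-119.80622635   71.33692317  289.40606053]]
rod 1 85 [  7.65531324  44.21314575 245.33639775] [-25.16822058  39.31363449 227.46653107] [ 29.95754814  49.01995154 257.71385425]
```

Bar at x≈-131, y≈0, z≈282; tips at z≈257 and rods at y≈±45. Advance 130 mm, then lower.

```bash
python3 -m jog '[{"translation":[0,0.015,0],"roll":0,"claw":0},{"translation":[0,0.035,0],"roll":0,"claw":0},{"translation":[0,0.06,0],"roll":0,"claw":0},{"translation":[0,0.085,0],"roll":0,"claw":0},{"translation":[0,0.11,0],"roll":0,"claw":0},{"translation":[0,0.125,0],"roll":0,"claw":0},{"translation":[0,0.13,0],"roll":0,"claw":0},{"translation":[0,0.13,0],"roll":0,"claw":0}]'
python3 -m jog '[{"translation":[0,0,0.006],"roll":0,"claw":0},{"translation":[0,0,0.012],"roll":0,"claw":0},{"translation":[0,0,0.018],"roll":0,"claw":0},{"translation":[0,0,0.022],"roll":0,"claw":0},{"translation":[0,0,0.022],"roll":0,"claw":0}]'
python3 go.py 513 -403.5 220 38.7
python3 - <<'E'
from rig import manip
import numpy as np
from h import *
f=np.array([514,-403]);sx=np.array([.625,-.780]);sy=np.array([.780,.625])
d=manip.get_image("side");Q=cloud(d).reshape(-1,3);l=np.c_[(Q[:,:2]-f)@sx,(Q[:,:2]-f)@sy,Q[:,2]]
m=(abs(l[:,0])<40)&(l[:,2]>255)&(l[:,2]<275)&(abs(l[:,1])<64)&(abs(l[:,1])>16);q=l[m];print('bar',len(q),np.median(q,0),q.min(0),q.max(0))
E
```

```text
clock: 12.65
ee_pos: [515.0, -403.2, 262.7]
tool_rot: [180.0, -0.0, 38.9]
wrist_force: [-0.9, -0.2, -3.9]
grip_width: 0.159
grip_force: 50.0
clock: 13.15
ee_pos: [514.2, -402.5, 239.6]
tool_rot: [-179.9, 0.0, 38.9]
wrist_force: [0.4, 0.4, -3.4]
grip_width: 0.158
grip_force: 50.0
t 13.15 p [ 514.2 -402.5  239.6] rpy [-179.9    0.    38.9] F [ 0.4  0.4 -3.4] w 0.158 q7 -16.0 grip 50.0
rows -0.0016 -0.0 0.0196 roll 0.0034
bar 76 [ -5.28792519  18.65633876 259.76964755] [-23.43911965 -62.52498617 255.16191652] [  1.03518824  63.71790197 265.85584098]
```

```bash
python3 -m jog '[{"translation":[0,0,0.005],"roll":0,"claw":0},{"translation":[0,0,0.010],"roll":0,"claw":0},{"translation":[0,0,0.014],"roll":0,"claw":0},{"translation":[0,0,0.014],"roll":0,"claw":0}]' 30
python3 -m jog '[{"translation":[0,0,0.002],"roll":0,"claw":0},{"translation":[0,0,0.004],"roll":0,"claw":0},{"translation":[0,0,0.004],"roll":0,"claw":0}]'
python3 -m jog '[{"translation":[0,0,0.001],"roll":0,"claw":0},{"translation":[0,0,0.002],"roll":0,"claw":0},{"translation":[0,0,0.002],"roll":0,"claw":0}]'
python3 go.py 513 -403.5 220 38.7
```

```text
clock: 13.6
ee_pos: [515.0, -403.3, 226.1]
tool_rot: [180.0, 0.0, 38.9]
wrist_force: [0.4, -0.9, -3.0]
grip_width: 0.165
grip_force: 30.0
clock: 13.9
ee_pos: [516.3, -404.6, 223.9]
tool_rot: [179.7, -0.1, 38.9]
wrist_force: [2.3, -3.2, 1.2]
grip_width: 0.159
grip_force: 30.0
clock: 14.2
ee_pos: [516.7, -405.0, 223.2]
tool_rot: [179.6, -0.1, 38.9]
wrist_force: [1.4, -2.3, 8.7]
grip_width: 0.162
grip_force: 30.0
t 14.2 p [ 516.7 -405.   223.2] rpy [ 1.796e+02 -1.000e-01  3.890e+01] F [ 1.4 -2.3  8.7] w 0.162 q7 -16.0 grip 30.0
rows -0.0019 -0.0035 0.0032 roll 0.003
```

Contact: the load has transferred to the hooks and the bar has self-centred about 3 mm further in. Release gently and check before leaving.

```bash
python3 -m jog '[{"translation":[0,0,0],"roll":0,"claw":0.25},{"translation":[0,0,0],"roll":0,"claw":0.35},{"translation":[0,0,0],"roll":0,"claw":0.4},{"translation":[0,0,0],"roll":0,"claw":0.4},{"translation":[0,0,0],"roll":0,"claw":0.4}]'
python3 -m jog '[{"translation":[0,0,-0.02],"roll":0,"claw":0.4},{"translation":[0,0,-0.05],"roll":0,"claw":0.4},{"translation":[0,0,-0.09],"roll":0,"claw":0.4},{"translation":[0,0,-0.13],"roll":0,"claw":0.4},{"translation":[0,-0.04,-0.15],"roll":0,"claw":0.4},{"translation":[0,-0.09,-0.15],"roll":0,"claw":0.4},{"translation":[0,-0.14,-0.15],"roll":0,"claw":0.4},{"translation":[0,-0.18,-0.15],"roll":0,"claw":0.4}]'
python3 -m jog '[{"translation":[0,-0.03,0],"roll":0,"claw":0.4},{"translation":[0,-0.03,0],"roll":0,"claw":0.4},{"translation":[0,-0.03,0],"roll":0,"claw":0.4},{"translation":[0,-0.03,0],"roll":0,"claw":0.4},{"translation":[0,-0.03,0],"roll":0,"claw":0.4},{"translation":[0,-0.03,0],"roll":0,"claw":0.4},{"translation":[0,-0.03,0],"roll":0,"claw":0.4},{"translation":[0,-0.03,0],"roll":0,"claw":0.4}]'
python3 - <<'E'
from rig import manip
import cv2,numpy as np
from h import *
f=np.array([514,-403]);sx=np.array([.625,-.780]);sy=np.array([.780,.625])
d=manip.get_image("side");cv2.imwrite('pics/c6.png',cv2.resize(d["image"][60:190,190:350,::-1],(738,600)))
t=manip.get_image("top")
for d in(d,t):
    Q=cloud(d).reshape(-1,3);l=np.c_[(Q[:,:2]-f)@sx,(Q[:,:2]-f)@sy,Q[:,2]]
    m=(abs(l[:,0])<20)&(l[:,2]>232)&(l[:,2]<262)&(abs(l[:,1])<36);q=l[m];print('bar',len(q),np.median(q,0) if len(q) else 0,q.min(0) if len(q) else 0,q.max(0) if len(q) else 0)
    m=(abs(l[:,0])<40)&(l[:,2]>100)&(l[:,2]<230)&(abs(l[:,1])<100)&(abs(l[:,1])>60);q=l[m];print('strips',np.percentile(q,[1,50,99],axis=0).round(1) if len(q) else 0)
E
```

```text
clock: 14.7
ee_pos: [514.5, -402.7, 220.0]
tool_rot: [-179.9, 0.0, 38.9]
wrist_force: [0.3, 0.0, 0.3]
grip_width: 0.4
grip_force: 0.0
clock: 15.5
ee_pos: [399.9, -260.7, 370.5]
tool_rot: [-180.0, -0.0, 38.9]
wrist_force: [0.9, 0.8, 1.5]
grip_width: 0.404
grip_force: 0.0
clock: 16.3
ee_pos: [383.1, -239.8, 370.3]
tool_rot: [-180.0, 0.0, 38.9]
wrist_force: [0.8, -1.3, 0.6]
grip_width: 0.399
grip_force: 0.0
bar 67 [ -2.6291609   -2.79274119 244.37253282] [ -9.49144126 -34.39594717 235.30912029] [  5.43356226  31.52216669 250.09179027]
strips [[-30.1 -76.1 101.2]
 [ -2.3  65.2 153.5]
 [ 29.5  70.  227.9]]
bar 111 [  0.92497035   7.95419102 245.68789099] [ -7.03302608 -33.2408318  237.23764058] [  8.00116485  35.97603535 253.02535818]
strips [[-32.   60.  100.4]
 [-11.3  67.  143.1]
 [ 26.3  69.5 225.4]]
```

View pics/c6.png

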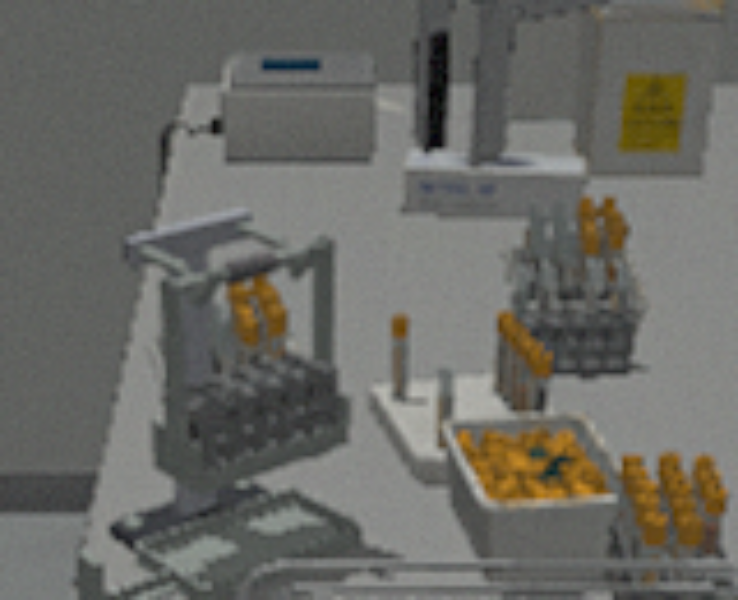

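The image shows the carrier hanging upright on both hooks, bar at crop (250,265), over the tray at (250,535). The arm is clear and everything measured is within tolerance, so I'm handing in.

```bash
python3 -c "
from rig import manip
print(manip.sign_off())"
```

```text
the job is handed in; nothing more can be done
None
```

I handed the job in at about 16 s on the clock: the tray is centred under the stand to within about 5 mm and the carrier hangs upright with its bar seated in both hooks; I saw no sign of the bottle or green rack being disturbed, but did not re-measure them, and sign-off returned no verdict.

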